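Set the beat screw and lock it with the jam nut

ROBOT

A 7-joint arm with a two-finger parallel gripper is mounted at the origin on the work surface. World frame = base frame: x ahead of the robot, y to its left, z up, the work surface at z = 0. Lengths are in mm, angles in rad, forces in N, time in s.
With the tool pointing down it reaches from about 425 to 950 mm from the base axis. Payload 4.7 kg.
Tool frame: the origin (TCP) lies at the very end of the fingers, on their centre line; the grasp point (between the pads) lies 19 mm behind it; x points along the fingers, y is the direction in which the jaws open and shut, and the axes are right-handed (so a half turn about x gives the same grasp; the last joint's range is limited). The gripper opens to 87 mm and grips with 3 to 60 N. Pads are 19 mm wide; open, the fingers measure 117 mm over their backs; the gripper's body (75 mm by 190 mm) begins 51 mm behind the grasp point.
Start: joints at [-1.259, 0.469, -0.049, 1.532, 0.024, 1.141, -0.082], TCP at [225.573, 636.212, 222.573] pointing down, gripper open.
Joint ranges: [-2.59, 2.59], [-0.33, 1.99], [-1.39, 1.29], [0.1, 2.45], [-1.04, 4.18], [0.21, 1.99], [-2.66, 2.66]. Speed limits (rad/s): [2.57, 2.57, 3.14, 3.14, 3.14, 3.14, 3.14].

INTERFACE

Orientations are given as a rotation vector (axis times angle).
In Python, from workcell import robot gives the robot as it stands.
- The arm moves only by the tool move_arm, never from a script. Its argument "commands" is text: rows parted by semicolons, each of 7 numbers parted by spaces: the shift along the tool's x, y, z as a fraction of full scale, then the turn, a rotation vector about the tool's x, y, z as a fraction of full scale, then the gripper command: -1 is shut, 1 is fully open, values between are in proportion. In form: dx dy dz rx ry rz jaw; .... A call has exactly 10 rows; each row shifts and turns the commanded pose from where the row before left it, along the tool's axes as they then stand; what a row does not reach is not made up. Full scale, the value 1, is 25 mm for a shift and 4 degrees for a turn. A row lasts 1/8 s, in which the tool goes at most 62.5 mm and 10.7 degrees, less where a joint would pass 70% of its speed; a pose out of reach is approached as far as the arm can. A call with a number of a shift or a turn outside -1 to 1 is refused whole. A call with a gripper value outside its range is refused whole. The fingers move at their own pace and stop on an object; "force" is the grip in N (left out, the last holds). Time passes only in rows, so rows that do not move let the fingers close, or fill a call up. It gives the time, the measured TCP pose, the force and the opening at its end, in the units of the state.
- robot.get_state(): the state, without advancing time (a new reading comes with each control period).
- robot.capture(name): name is "scene" or "top" or "wrist"; returns a dict with "frame" (400x640x3 uint8, red, green, blue), "fx", "fy", "cx", "cy" (pixels), "dist_coeffs" ([k1, k2, p1, p2, k3] as OpenCV has them; the pictures are not rectified), "R" (3x3) and "t" (3): a world point X has camera coordinates R X + t. Camera axes: x right, y down, z forward; pixel columns grow to the right and rows downward; lengths in mm; the calibration is good to about 2 mm. A picture is of the moment at which its call begins. There is no depth.
- robot.hand_in(): hands the job in, once; it reports no verdict.
Trained networks look in a picture, given as the dict that the camera call returned (one of the last four; its "shot" number tells which), for a name from the list of things; names that differ only in an ending like _2 or _b are one class to them, and where a whole thing is asked for, a point or a joint stands for the part that bears it (a point fixed in the world has none). Each returns a list of dicts, best first, with "p" (0 to 1); they miss things now and then, are a little off and sometimes report something else, mostly with a low value. They report only what shows in the picture. A call takes as long as a camera call.
- robot.cut_out(picture, name): "mask" (400x640 bool, what is visible of it) and "rect" ([centre column, centre row, width, height] in pixels, round what is visible of it).
- robot.tip_of(picture, name): "position" ([column, row] in pixels: a listed point, or the origin of a listed thing).
The state is a dict: "t": time; "joint_positions": joint angles; "qvel": joint speeds; "effort": joint torques, N m; "position": TCP position; "eef_rot": TCP orientation; "force": force on the tool from outside, world axes, zero at the start; "moment": the same for the moment, N m; "opening": finger opening in mm.
Only numpy, scipy, OpenCV 4.12 (cv2) and the standard library are available. Lean on these libraries where they do the work, as an engineer would, in place of code of your own. Each camera call takes 0.05 s, during which the arm holds its last target. There are 200 camera calls.

TASK

On the pendulum stand, first turn the adjusting screw by its flat thumb tab until the tab lies in line with the pendulum rod, while the hexagonal jam nut is still backed off. Then run the jam nut all the way down against the threaded bush to lock the setting, leaving the tab in line with the rod. Let go and leave everything else on the shelf where it is.

Things in the scene. Friction and masses are not known exactly. Their poses are not given: they have to be found in the camera images.
- stand: Grey pendulum stand fixed to the shelf. Origin: on the shelf, on the vertical axis shared by bush, nut and screw; its x axis runs along the pendulum rod, away from the bush. Base plate x -55 to 160 mm, y -42 to 42, 16 mm thick; on the origin a boss 60 mm across up to z = 32 mm.
- bush_top (a point): Centre of the flat top of the fixed threaded steel bush, 62 mm above the shelf. The bush is 42 mm across (44 over its thread) and stands on the boss from z = 32 to 62 mm.
- rod_end (a point): Far end of the steel pendulum rod: 14 mm thick, lying level at z = 41 mm on the stand's x axis from x = 45 to 210 mm (this point), held in two spring clips at x = 80 and 135 mm that reach up to z = 62 mm.
- tab (a point): Centre of the flat upright steel thumb tab topping the adjusting screw: 34 mm long along its own x axis, 10 mm thick along y, 20 mm tall; centre 102 mm above the shelf when joint screw is 0. Below it a stem 19 mm thick goes through the nut into the bush. Pinch it across its 10 mm; the nut's top starts 83 to 87 mm above the shelf.
- screw (a joint): Angle of the adjusting screw (rad). 0: tab in line with the pendulum rod. Positive: turned anticlockwise seen from above, which raises it 2.4 mm per rad; starts between 0.5 and 1.25, can turn from -0.5 to 1.5. Friction 0.12 N m holds it where it is left.
- nut_mid (a point): Centre of the brass hexagonal jam nut: 54 mm across flats, 62 across corners, 16 thick. Its y axis is square to one pair of flats, the others lie 60 degrees either way; at joint nut 0 it is parallel to the stand's y. 70 mm above the shelf when fully down. The tab above is narrower, so fingers reach the flats from above on both sides of it.
- nut (a joint): Angle of the jam nut (rad). 0: fully down on the bush, where it stops dead. Positive: backed off anticlockwise seen from above; starts between 2.0 and 3.4. Clockwise turns lower it 2.4 mm per rad. Friction 0.08 N m holds it where it is left; turning the nut does not turn the screw, nor the screw the nut.
- bell: Bystander: copper bell dome, 80 mm across, 48 mm high, loose. Origin at the centre of its underside.
- arbor_long: Bystander: dark steel arbor 130 mm long with two square collars 22 mm, lying along its x. Origin under its middle.
- arbor_short: Bystander: dark steel arbor 90 mm long with two square collars 22 mm, lying along its x. Origin under its middle.
- stopper: Bystander: round cork stopper, 38 mm across at the top, 32 mm high. Origin at the centre of its underside.
- metronome: Bystander: rosewood metronome body, 130 mm square at the foot, 200 mm high, loose. Origin at the centre of its underside.
- jar: Bystander: amber glass jar, 64 mm across, 75 mm high, loose. Origin at the centre of its underside.
- driver: Bystander: screwdriver 180 mm long lying on the shelf along its x.

How it is judged:
By the outcome, as a careful person would: the job done as asked, in the order asked, and still so for the second after the job is handed in, with the robot touching nothing.
It also fails if it takes over 61 s, if anything falls off the work surface, if the arm or the gripper's body presses on something with over 40 N, if the wrist force passes 120 N, or if a joint passes its speed limit or range.

## Working session

There is one attempt and no reset: what is moved stays moved. The work goes in short steps, Python scripts to look and compute and a tool call to move; the robot and the scene stay as the last step left them, time stands still between calls to the robot, and variables do not carry over. Pictures are saved under pics/ and viewed, about 8 in all and at most 12, crops included, and the job is handed in when it is done.

Besides the shell and the picture viewer there is one more tool, called after "Request:" in YAML: its name, and indented under it one key for each argument. move_arm: Moves the arm, as the interface text tells. Shift numbers are shares of 25 mm and turn numbers shares of 4 degrees, none past 1 either way. Its arguments: {"type":"object","properties":{"commands":{"type":"string"},"force":{"type":"number"}},"required":["commands"]}

```bash
mkdir -p pics
cat > h.py <<'E'
import numpy as np, cv2
from workcell import robot
from scipy.spatial.transform import Rotation as Rn
def ray(c,px):
    K=np.array([[c["fx"],0,c["cx"]],[0,c["fy"],c["cy"]],[0,0,1]])
    u=cv2.undistortPoints(np.array([[px]],float),K,np.array(c["dist_coeffs"],float))[0,0]
    R=np.array(c["R"]);t=np.array(c["t"])
    return -R.T@t, R.T@np.array([u[0],u[1],1])
def atz(c,px,z):
    o,d=ray(c,px); return o+d*(z-o[2])/d[2]
def proj(c,X):
    K=np.array([[c["fx"],0,c["cx"]],[0,c["fy"],c["cy"]],[0,0,1]])
    return cv2.projectPoints(np.array(X,float).reshape(-1,1,3),cv2.Rodrigues(np.array(c["R"],float))[0],np.array(c["t"],float),K,np.array(c["dist_coeffs"],float))[0][:,0]
def save(c,n): cv2.imwrite("pics/"+n+".png",c["frame"][:,:,::-1])
E
python3 - <<'E'
from h import *
s=robot.get_state();print(s["t"],s["position"],s["eef_rot"],s["opening"],s["force"])
print(Rn.from_rotvec(s["eef_rot"]).as_matrix().round(3))
for n in ["top","scene"]:
    c=robot.capture(n);save(c,n+"0")
    print(n,-np.array(c["R"]).T@np.array(c["t"]))
    for k,z in [("bush_top",62),("rod_end",41),("tab",104),("nut_mid",77),("stand",0),("metronome",0),("bell",0),("jar",0)]:
        r=robot.tip_of(c,k)
        for q in r[:1]: print(k,round(q["p"],2),np.round(q["position"],1),atz(c,q["position"],z).round(1))
E
python3 -c "
import cv2,numpy as np
cv2.imwrite('pics/a.png',np.vstack([cv2.imread('pics/top0.png')[:300],cv2.imread('pics/scene0.png')[:300]]))"
```

```text
0.0 [225.3970229  635.62531339 221.47692219] [ 0.26585428  1.55446131 -0.26895737] 86.78166628651375 [-0.15804542 -0.17209387  0.20742906]
[[-0.001  0.334  0.943]
 [-0.002  0.942 -0.334]
 [-1.    -0.002  0.   ]]
top [ 420.92594703  -39.29174825 1184.52507025]
bush_top 0.56 [303.2 216. ] [562.3  18.4  62. ]
rod_end 0.89 [271.3 159.3] [740.8 121.6  41. ]
tab 0.52 [300.2 215.3] [558.9  24.9 104. ]
nut_mid 0.65 [299.8 213.7] [567.   27.7  77. ]
stand 0.64 [300.7 219.4] [559.3  29.2   0. ]
metronome 0.84 [449.6 216.7] [ 572.6 -435.5    0. ]
bell 0.7 [313.9 163.3] [740.2  -9.5   0. ]
jar 0.61 [175.3 254. ] [446.9 416.7   0. ]
scene [1355.42604371    2.41548418  882.02371997]
bush_top 0.79 [339.3 185.7] [546.3  35.8  62. ]
rod_end 0.73 [375.  246.5] [740.5 129.8  41. ]
tab 0.67 [339.3 178.1] [558.2  33.9 104. ]
nut_mid 0.74 [337.4 184.7] [557.4  29.8  77. ]
stand 0.55 [335.2 203.3] [558.9  26.7   0. ]
metronome 0.67 [179.8 195.1] [ 548.7 -438.9    0. ]
bell 0.66 [320.1 250.9] [732.  -11.4   0. ]
jar 0.56 [460.7 181.6] [448.5 416.1  -0. ]
```

```bash
python3 -c "
import cv2,numpy as np
a=cv2.imread('pics/top0.png')[130:260,130:530];b=cv2.imread('pics/scene0.png')[110:280,130:530]
cv2.imwrite('pics/a.png',cv2.resize(np.vstack([a,b]),None,fx=2,fy=2,interpolation=2))"
```

```text
(no output)
```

View pics/a.png

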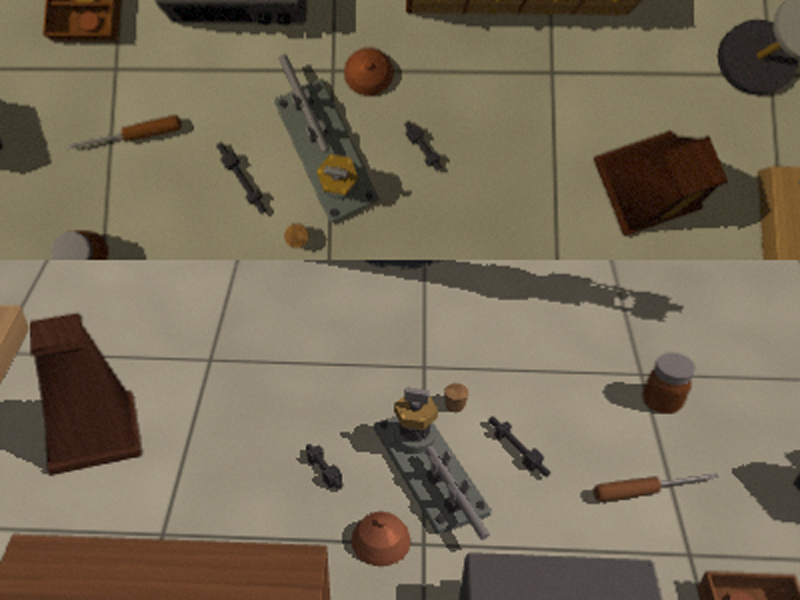

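Top view: stand centre about pixel (300,215), nut backed off, tab lying nearly left-right, rod running to the upper left (271,159). The rod direction is about 28° in the world, and the space above the nut is clear. Next I move above it.

Request:
move_arm:
  commands: "0 -0.92 1 0 0 0 1;0 -0.92 1 0 0 0 1;0 -0.92 1 0 0 0 1;0 -0.92 1 0 0 0 1;0 -0.92 1 0 0 0 1;0 -0.92 1 0 0 0 1;0 -0.92 1 0 0 0 1;0 -0.92 1 0 0 0 1;0 -0.92 1 0 0 0 1;0 -0.92 1 0 0 0 1"

```text
t: 2.15
position: [384.8, 334.9, 222.8]
eef_rot: [0.268, 1.554, -0.267]
force: [0.6, 0.8, 0.4]
opening: 87.3
```

Request:
move_arm:
  commands: "0 -0.92 1 0 0 0 1;0 -0.92 1 0 0 0 1;0 -0.92 1 0 0 0 1;0 -0.92 1 0 0 0 1;0 -0.92 1 0 0 0 1;0 -0.92 1 0 0 0 1;0 -0.92 1 0 0 0 1;0 -0.92 1 0 0 0 1;0 -0.92 1 0 0 0 1;0 -0.92 1 0 0 0 1"

```text
t: 3.4
position: [543.6, 34.6, 222.8]
eef_rot: [0.268, 1.554, -0.267]
force: [0.3, 0.6, 0.2]
opening: 86.9
```

Request:
move_arm:
  commands: "0 0 0 1 0 0 1;0 0 0 1 0 0 1;0 0 0 1 0 0 1;0 0 0 1 0 0 1;0 0 0 1 0 0 1;0 0 0 1 0 0 1;0 0 0 1 0 0 1;0 0 0 1 0 0 1;0 0 0 1 0 0 1;0 0 0 1 0 0 1"

```text
t: 4.65
position: [543.1, 35.7, 222.7]
eef_rot: [0.811, 1.414, -0.81]
force: [0.5, 0.6, 0.3]
opening: 86.6
```

Request:
move_arm:
  commands: "0 0 0 1 0 0 1;0 0 0 1 0 0 1;0 0 0 1 0 0 1;0 0 0 1 0 0 1;0 0 0 1 0 0 1;0 0 0 1 0 0 1;0 0 0 1 0 0 1;0 0 0 1 0 0 1;0 0 0 0 0 0 1;0 0 0 0 0 0 1"

```text
t: 5.9
position: [543.1, 35.6, 222.6]
eef_rot: [1.228, 1.197, -1.228]
force: [-1.8, 0.3, 0.8]
opening: 87.0
```

```bash
cat >> h.py <<'E'
def st():
    s=robot.get_state();M=Rn.from_rotvec(s["eef_rot"]).as_matrix()
    print("t %.2f pos %s jaw %.1f tilt %s open %.1f F %s M %s j7 %.2f"%(s["t"],np.round(s["position"],1),np.degrees(np.arctan2(M[1,1],M[0,1])),M[:2,0].round(3),s["opening"],np.round(s["force"],1),np.round(s["moment"],2),s["joint_positions"][6]))
    return s,M
def goto(xyz):
    s,M=st(); print("tool delta /25:",(M.T@(np.array(xyz)-s["position"])/25).round(2))
E
python3 - <<'E'
from h import *
st()
c=robot.capture("wrist");save(c,"w0");print(-np.array(c["R"]).T@np.array(c["t"]),np.array(c["R"])[2])
for k,z in [("bush_top",62),("rod_end",41),("tab",104),("nut_mid",77),("stand",0)]:
    for q in robot.tip_of(c,k)[:1]: print(k,round(q["p"],2),np.round(q["position"],1),atz(c,q["position"],z).round(1))
E
```

```text
t 5.90 pos [543.1  35.6 222.6] jaw -1.5 tilt [0. 0.] open 87.0 F [-1.8  0.3  0.8] M [-0.06 -0.02  0.04] j7 -0.02
[544.95549985 103.10188613 384.1427419 ] [-0.00702723 -0.24808234 -0.96871346]
bush_top 0.84 [332.8 182.7] [556.   34.8  62. ]
rod_end 0.67 [538.5  78.9] [747.  122.7  41. ]
tab 0.73 [334.9 197.1] [556.1  31.7 104. ]
nut_mid 0.97 [336.5 191.3] [558.7  30.1  77. ]
stand 0.88 [334.7 171.9] [560.4  33.8   0. ]
```

View pics/w0.png

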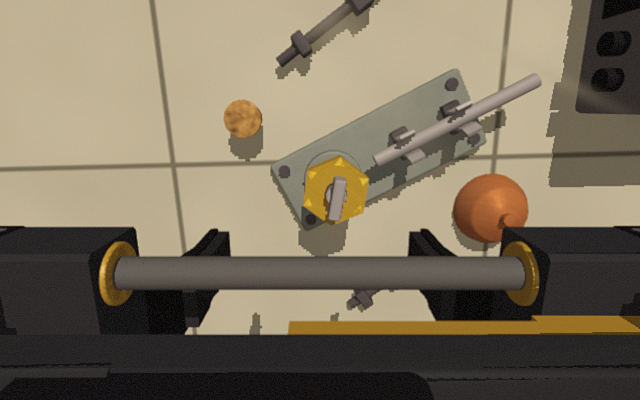

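Wrist view: nut centred near (337,190), tab from about (341,178) to (334,220), rod from (377,160) to (538,79). I'll take angles from the masks and a zoomed crop.

```bash
cat >> h.py <<'E'
def lineang(c,mask,z):
    ys,xs=np.nonzero(mask); P=np.array([atz(c,(x,y),z)[:2] for x,y in zip(xs,ys)])
    m=P.mean(0); w,v=np.linalg.eigh(np.cov((P-m).T)); a=np.degrees(np.arctan2(v[1,1],v[0,1]))%180
    return a,m.round(1),np.sqrt(w*12).round(1),len(xs)
E
python3 - <<'E'
from h import *
c=robot.capture("wrist")
for k,z in [("rod_end",41),("tab",110),("nut_mid",77)]:
    for q in robot.cut_out(c,k)[:2]: print(k,round(q["p"],2),np.round(q["rect"],1),lineang(c,q["mask"],z))
# rod line by two points
f=c["frame"][130:260,260:420]
cv2.imwrite("pics/w1.png",cv2.resize(f[:,:,::-1],None,fx=5,fy=5,interpolation=cv2.INTER_CUBIC)[:600])
E
```

```text
rod_end 0.81 [407.2 150.3 272.  158.7] (np.float64(25.84986366002397), array([608.6,  62.8]), array([ 78. , 220.7]), 18208)
tab 0.86 [335.3 198.5  20.6  40.4] (np.float64(82.4349872876068), array([556.4,  33.5]), array([13.8, 33.4]), 698)
tab 0.25 [490.8 207.6  73.3  70.9] (np.float64(176.22930510288185), array([679.6,  21.9]), array([48.7, 52.6]), 3973)
nut_mid 0.58 [336.8 190.9  64.5  64.3] (np.float64(147.35569000181906), array([557.1,  33. ]), array([53.4, 55.4]), 2557)
```

View pics/w1.png

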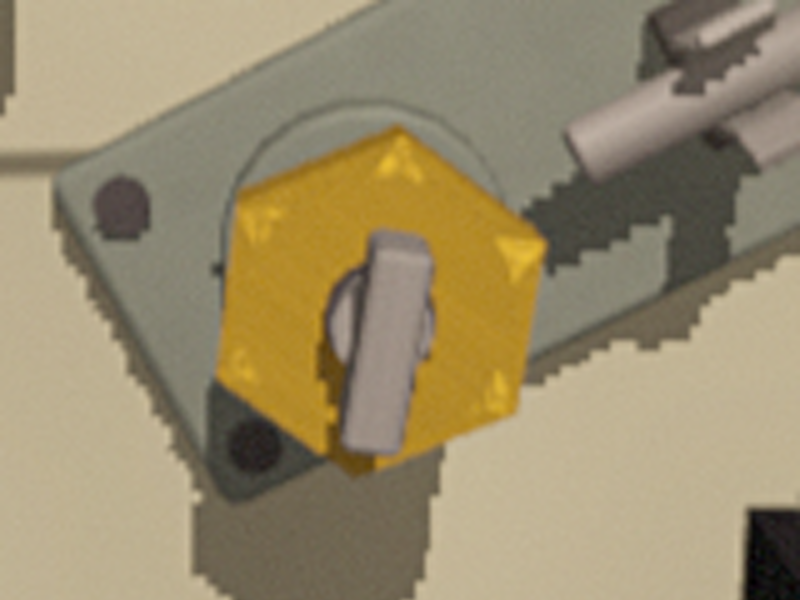

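Zoom shows tab top corners (372,248),(430,248),(343,447),(400,452) and nut corners (400,128),(545,240),(517,412),(218,380),(238,192) in crop pixels.

Run:
```python
from h import *
c=robot.capture("wrist")
A=lambda u,v,z: atz(c,(260+u/5-.4,130+v/5-.4),z)
t=[A(*p,114) for p in [(372,248),(430,248),(343,447),(400,452)]]
print("tab c",np.mean(t,0).round(1))
for i,j in [(2,0),(3,1)]:
    d=t[j]-t[i];print(np.linalg.norm(d).round(1),np.degrees(np.arctan2(d[1],d[0])).round(1))
n=[A(*p,85) for p in [(400,128),(545,240),(517,412),(218,380),(238,192)]]
print("nut c",((n[1]+n[3])/2).round(1),((n[2]+n[4])/2).round(1),"R",np.linalg.norm(n[1]-n[3])/2,np.linalg.norm(n[2]-n[4])/2)
ce=(n[1]+n[3]+n[2]+n[4])/4
print("corner az",[ (np.degrees(np.arctan2(*(p-ce)[1::-1]))%60).round(1) for p in n])
# rod: far part fit via colour-free edges: base plate & rod points
C=[(377,159.5,41),(539,78,41)]
P=[atz(c,p[:2],p[2]) for p in C];d=P[1]-P[0];print("rod",P[0].round(1),P[1].round(1),np.linalg.norm(d),np.degrees(np.arctan2(d[1],d[0])))
d=P[1]-ce; print("bush->rod_end",np.linalg.norm(d[:2]),np.degrees(np.arctan2(d[1],d[0])))
f=c["frame"][60:180,370:560]
cv2.imwrite("pics/w2.png",cv2.resize(f[:,:,::-1],None,fx=4,fy=4,interpolation=cv2.INTER_CUBIC))
```

```text
tab c [557.1  32.1 114. ]
32.7 80.9
33.5 81.3
nut c [557.5  31.5  85. ] [557.5  32.8  85. ] R 30.834996601315165 31.257706108792718
corner az [np.float64(22.8), np.float64(21.2), np.float64(20.6), np.float64(23.4), np.float64(18.9)]
rod [600.   52.1  41. ] [747.4 123.1  41. ] 163.54400965326911 25.728185457064846
bush->rod_end 210.5651671839272 25.593902858509107
```

View pics/w2.png

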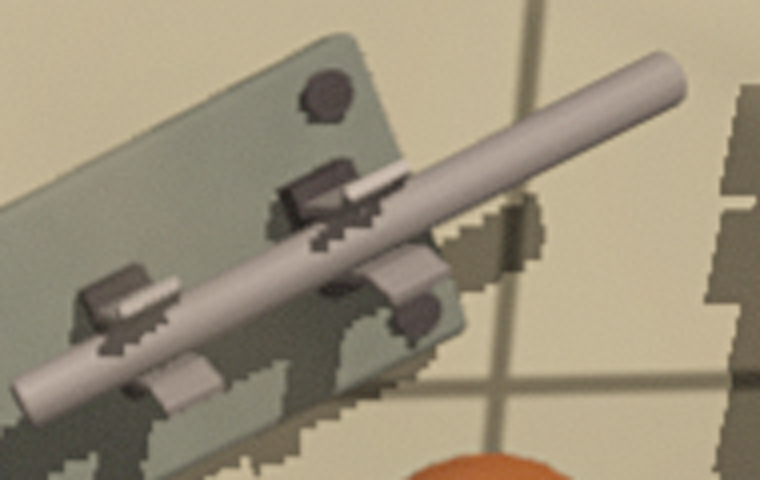

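Everything agrees: rod at 25.7° (lengths check), axis at (557.4, 32.1), tab at 81.1° (screw ≈ 0.97 rad), nut flat normals ≈ 51.4° mod 60. So the tab needs about 55.4° clockwise. Next I align the jaws, descend on the tab and grip it.

Request:
move_arm:
  commands: "0 0 0 1 0 0 1;0 0 0 0.85 0 0 1;0 0.59 0.05 0 0 0 1;0.8 0 0 0 0 0 1;0.8 0 0 0 0 0 1;0.8 0 0 0 0 0 1;0.8 0 0 0 0 0 1;0.8 0 0 0 0 0 1;0.8 0 0 0 0 0 1;0.42 0 0 0 0 0 1"
  force: 30

```text
t: 7.7
position: [557.8, 31.7, 90.9]
eef_rot: [1.322, 1.132, -1.323]
force: [0.4, -0.2, 0.1]
opening: 87.1
```

Run:
```python
from h import *
goto([557.4,32.1,92])
```

```text
t 7.70 pos [557.8  31.7  90.9] jaw -8.9 tilt [-0.001 -0.   ] open 87.1 F [ 0.4 -0.2  0.1] M [-0.06  0.09 -0.05] j7 -0.02
tool delta /25: [-0.04 -0.02 -0.01]
```

Request:
move_arm:
  commands: "0 0 0 0 0 0 -1;0 0 0 0 0 0 -1;0 0 0 0 0 0 -1;0 0 0 0 0 0 -1;0 0 0 0 0 0 -1;0 0 0 0 0 0 -1;0 0 0 0 0 0 -1;0 0 0 0 0 0 -1;0 0 0 0 0 0 -1;0 0 0 0 0 0 -1"
  force: 30

```text
t: 8.95
position: [557.6, 32.0, 92.0]
eef_rot: [1.323, 1.131, -1.323]
force: [0.9, 0.5, -0.6]
opening: 14.6
```

Run:
```python
from h import *
st()
```

```text
t 8.95 pos [557.6  32.   92. ] jaw -8.9 tilt [0. 0.] open 14.6 F [ 0.9  0.5 -0.6] M [-0.08 -0.12 -0.05] j7 -0.02
```

Request:
move_arm:
  commands: "0 0 0 0 0 0 -1;0 0 0 0 0 0 -1;0 0 0 0 0 0 -1;0 0 0 0 0 0 -1;0 0 0 1 0 0 -1;0 0 0 1 0 0 -1;0 0 0 1 0 0 -1;0 0 0 1 0 0 -1;0 0 0 1 0 0 -1;0 0 0 1 0 0 -1"

```text
t: 10.2
position: [557.7, 31.9, 91.4]
eef_rot: [1.62, 0.878, -1.619]
force: [3.4, -0.4, -7.0]
opening: 14.4
```

Run:
```python
from h import *
st()
```

```text
t 10.20 pos [557.7  31.9  91.4] jaw -33.0 tilt [ 0.001 -0.001] open 14.4 F [ 3.4 -0.4 -7. ] M [-0.29 -0.68  0.15] j7 -0.37
```

Run:
```python
from h import *
for n in ["wrist","scene"]:
    c=robot.capture(n);save(c,"g_"+n)
    p=proj(c,[557,32,100])[0];print(n,p)
a=cv2.imread("pics/g_wrist.png");b=cv2.imread("pics/g_scene.png")
x,y=map(int,p)
cv2.imwrite("pics/g.png",np.hstack([cv2.resize(a[130:290,250:410],(400,400)),cv2.resize(b[y-40:y+40,x-40:x+40],(400,400),interpolation=2)]))
```

```text
wrist [317.26882503 257.55238972]
scene [338.54194558 178.79811274]
```

View pics/g.png

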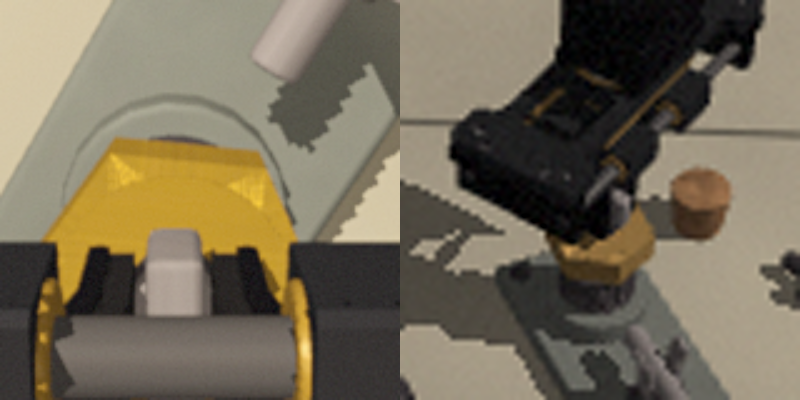

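Fingers straddle the tab, and it has turned with the jaws (it still looks square to them, near crop (178,275)). The opening reads 14.4 rather than 10, so I'll check the tab again after release. Next I finish the turn, following the screw down slightly.

Request:
move_arm:
  commands: "0.01 0 0 1 0 0 -1;0.01 0 0 1 0 0 -1;0.01 0 0 1 0 0 -1;0.01 0 0 1 0 0 -1;0.01 0 0 1 0 0 -1;0.01 0 0 1 0 0 -1;0.01 0 0 1 0 0 -1;0.01 0 0 0.85 0 0 -1;0 0 0 0 0 0 -1;0 0 0 0 0 0 -1"

```text
t: 11.55
position: [558.0, 31.6, 90.1]
eef_rot: [1.973, 0.45, -1.971]
force: [4.5, -2.2, -5.6]
opening: 14.9
```

Run:
```python
from h import *
st()
c=robot.capture("wrist")
f=c["frame"][150:290,250:410]
cv2.imwrite("pics/g2.png",cv2.resize(f[:,:,::-1],None,fx=4,fy=4,interpolation=2))
```

```text
t 11.55 pos [558.   31.6  90.1] jaw -64.3 tilt [ 0.001 -0.001] open 14.9 F [ 4.5 -2.2 -5.6] M [-0.66 -0.9   0.16] j7 -0.82
```

View pics/g2.png

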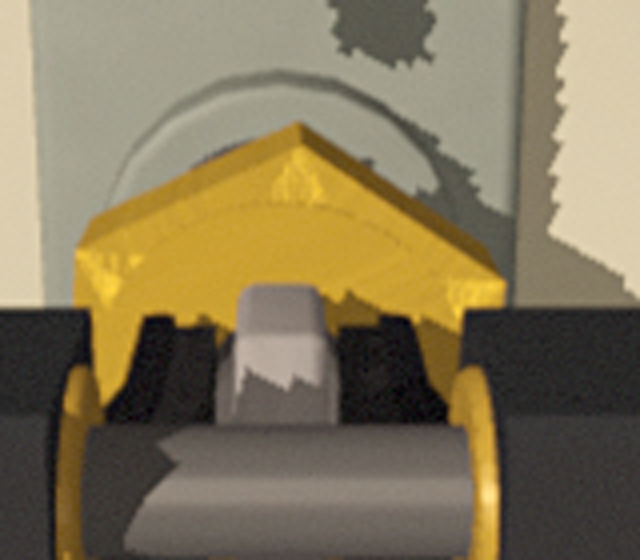

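Tab sits symmetric between the fingers (centre about crop x=279), stand edges vertical, jaws aligned to the rod. I'll release, rise and measure.

Request:
move_arm:
  commands: "0 0 0 0 0 0 1;0 0 0 0 0 0 1;0 0 0 0 0 0 1;0 0 0 0 0 0 1;-1 0 0 0 0 0 1;-1 0 0 0 0 0 1;-1 0 0 0 0 0 1;-1 0 0 0 0 0 1;-1 0 0 0 0 0 1;0 0 0 0 0 0 1"

```text
t: 12.85
position: [558.5, 32.0, 216.7]
eef_rot: [1.977, 0.45, -1.969]
force: [0.3, 0.9, -0.5]
opening: 86.6
```

Run:
```python
from h import *
st()
c=robot.capture("wrist")
p=proj(c,[557,32,100])[0];print(p)
x,y=map(int,p);x0,y0=x-80,y-70;print(x0,y0)
for q in robot.cut_out(c,"tab")[:1]: print(q["p"],lineang(c,q["mask"],108))
f=c["frame"][y0:y0+120,x0:x0+160]
cv2.imwrite("pics/w3.png",cv2.resize(f[:,:,::-1],None,fx=5,fy=5,interpolation=cv2.INTER_CUBIC))
save(c,"w3full")
```

```text
t 12.85 pos [558.5  32.  216.7] jaw -64.3 tilt [0.003 0.001] open 86.6 F [ 0.3  0.9 -0.5] M [-0.12  0.15  0.01] j7 -0.95
[318.06164582 195.43431881]
238 125
```

View pics/w3.png

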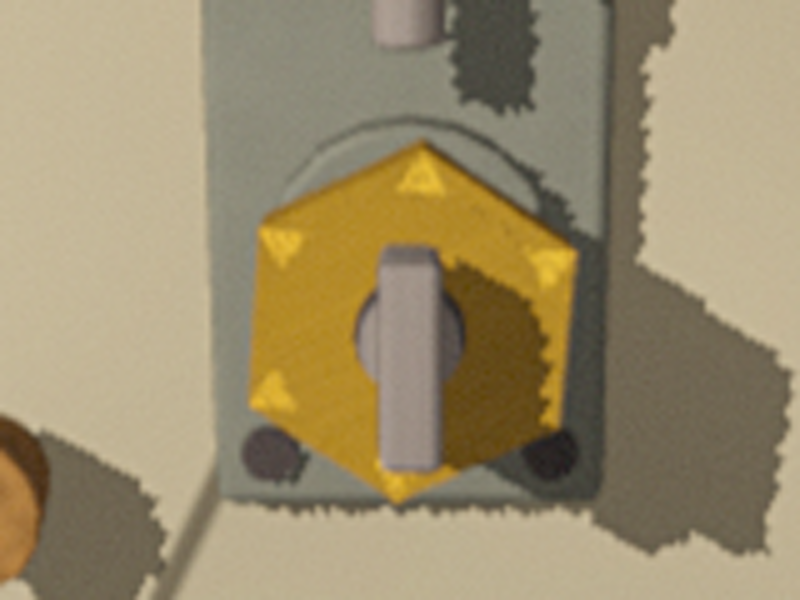

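Tab edges are vertical in the crop (x 380–440) and in line with the rod (x≈408) and the plate's mid-line, so the screw is set. Next I take the nut corners from this picture.

Run:
```python
from h import *
c=robot.capture("wrist")
A=lambda u,v,z: atz(c,(238+u/5-.4,125+v/5-.4),z)
for z in (82.8,85.4):
    n=[A(*p,z) for p in [(423,140),(577,248),(562,432),(400,500),(250,405),(262,215)]]
    ce=np.mean(n,0);print(z,ce.round(1),[np.linalg.norm(p-ce).round(1) for p in n],[(np.degrees(np.arctan2(*(p-ce)[1::-1]))%60).round(1) for p in n])
for a,b in [((381,262),(379,468)),((438,262),(440,468))]:
    d=A(*a,112)-A(*b,112);print("tab",np.linalg.norm(d).round(1),np.degrees(np.arctan2(d[1],d[0])).round(2))
t=np.mean([A(*p,112) for p in [(381,262),(379,468),(438,262),(440,468)]],0);print(t.round(1))
st()
```

```text
82.8 [556.7  31.2  82.8] [np.float64(31.6), np.float64(30.7), np.float64(31.9), np.float64(31.2), np.float64(31.2), np.float64(31.5)] [np.float64(22.5), np.float64(21.6), np.float64(19.6), np.float64(21.7), np.float64(22.3), np.float64(18.6)]
85.4 [557.3  31.4  85.4] [np.float64(31.3), np.float64(30.4), np.float64(31.7), np.float64(31.0), np.float64(30.9), np.float64(31.2)] [np.float64(22.5), np.float64(21.6), np.float64(19.6), np.float64(21.7), np.float64(22.3), np.float64(18.6)]
tab 32.7 24.9
tab 32.7 26.45
[556.9  31.8 112. ]
t 13.00 pos [556.6  32.2 214. ] jaw -64.3 tilt [-0.002  0.   ] open 86.9 F [-0.9  0.5 -0.4] M [-0.05  0.11  0.01] j7 -0.95
```

Request:
move_arm:
  commands: "0 0 0 -1 0 0 1;0 0 0 -1 0 0 1;0 0 0 -1 0 0 1;0 0 0 -1 0 0 1;0 0 0 -1 0 0 1;0 0 0 -1 0 0 1;0 0 0 -1 0 0 1;0 0 0 -1 0 0 1;0 0 0 -1 0 0 1;0 0 0 -1 0 0 1"

```text
t: 14.25
position: [556.6, 32.0, 213.6]
eef_rot: [1.511, 0.98, -1.516]
force: [0.2, 0.4, 0.8]
opening: 86.9
```

Request:
move_arm:
  commands: "0 0 0 -1 0 0 1;0 0 0 -1 0 0 1;0 0 0 -1 0 0 1;0 0 0 -1 0 0 1;0 0 0 -1 0 0 1;0 0 0 -1 0 0 1;0 0 0 -1 0 0 1;0 0 0 -1 0 0 1;0 0 0 -1 0 0 1;0 0 0 -1 0 0 1"

```text
t: 15.5
position: [556.6, 32.0, 213.5]
eef_rot: [1.002, 1.329, -1.006]
force: [0.3, -0.1, -0.7]
opening: 87.2
```

Tab angle averages 25.7° and the rod is at 25.7°. I continue to jaw 51°, then go down over the nut flats.

Request:
move_arm:
  commands: "0 0 0 -1 0 0 1;0 0 0 -1 0 0 1;0 0 0 -1 0 0 1;0 0 0 -1 0 0 1;0 0 0 -1 0 0 1;0 0 0 -1 0 0 1;0 0 0 -1 0 0 1;0 0 0 -1 0 0 1;0 0 0 -0.85 0 0 1;0 0 0 0 0 0 1"

```text
t: 16.75
position: [556.7, 32.0, 213.8]
eef_rot: [0.532, 1.507, -0.533]
force: [0.4, -0.0, 0.1]
opening: 86.9
```

Request:
move_arm:
  commands: "0.75 0.02 0.02 0 0 0 1;0.75 0 0 0 0 0 1;0.75 0 0 0 0 0 1;0.75 0 0 0 0 0 1;0.75 0 0 0 0 0 1;0.75 0 0 0 0 0 1;0.75 0 0 0 0 0 1;0.5 0 0 0 0 0 1;0.3 0 0 0 0 0 1;0 0 0 0 0 0 1"

```text
t: 18.0
position: [557.9, 32.0, 63.4]
eef_rot: [0.532, 1.505, -0.532]
force: [0.1, -0.4, -0.1]
opening: 86.8
```

Request:
move_arm:
  commands: "0 0 0 0 0 0 -1;0 0 0 0 0 0 -1;0 0 0 0 0 0 -1;0 0 0 0 0 0 -1;0 0 0 0 0 0 -1;0 0 0 0 0 0 -1;0 0 0 0 0 0 -1;0 0 0 0 0 0 -1;0 0 0 0 0 0 -1;0 0 0 0 0 0 -1"
  force: 30

```text
t: 19.25
position: [557.6, 31.3, 63.9]
eef_rot: [0.531, 1.505, -0.533]
force: [-4.3, -2.9, 5.8]
opening: 53.2
```

Run:
```python
from h import *
st()
```

```text
t 19.25 pos [557.6  31.3  63.9] jaw 51.0 tilt [-0.001 -0.001] open 53.2 F [-4.3 -2.9  5.8] M [-0.65  0.79  0.11] j7 0.98
```

Gripped at 53 mm, which is the flats. Next I turn clockwise, following the thread down.

Request:
move_arm:
  commands: "0.007 0 0 1 0 0 -1;0.007 0 0 1 0 0 -1;0.007 0 0 1 0 0 -1;0.007 0 0 1 0 0 -1;0.007 0 0 1 0 0 -1;0.007 0 0 1 0 0 -1;0.007 0 0 1 0 0 -1;0.007 0 0 1 0 0 -1;0.007 0 0 1 0 0 -1;0.007 0 0 1 0 0 -1"

```text
t: 20.5
position: [557.9, 31.3, 62.3]
eef_rot: [1.067, 1.293, -1.068]
force: [-3.5, -3.3, 5.5]
opening: 53.6
```

Run:
```python
from h import *
st()
```

```text
t 20.50 pos [557.9  31.3  62.3] jaw 10.9 tilt [-0.001 -0.001] open 53.6 F [-3.5 -3.3  5.5] M [-0.72  0.75  0.02] j7 0.41
```

Request:
move_arm:
  commands: "0.007 0 0 1 0 0 -1;0.007 0 0 1 0 0 -1;0.007 0 0 1 0 0 -1;0.007 0 0 1 0 0 -1;0.007 0 0 1 0 0 -1;0.007 0 0 1 0 0 -1;0.007 0 0 1 0 0 -1;0.007 0 0 1 0 0 -1;0.007 0 0 1 0 0 -1;0.007 0 0 1 0 0 -1"

```text
t: 21.75
position: [558.1, 31.2, 60.6]
eef_rot: [1.572, 0.924, -1.572]
force: [-2.7, -2.9, 6.3]
opening: 53.4
```

Run:
```python
from h import *
st()
```

```text
t 21.75 pos [558.1  31.2  60.6] jaw -29.1 tilt [ 0.    -0.001] open 53.4 F [-2.7 -2.9  6.3] M [-0.81  0.74  0.09] j7 -0.15
```

Request:
move_arm:
  commands: "0.007 0 0 1 0 0 -1;0.007 0 0 1 0 0 -1;0.007 0 0 1 0 0 -1;0.007 0 0 1 0 0 -1;0.007 0 0 1 0 0 -1;0.007 0 0 1 0 0 -1;0.007 0 0 1 0 0 -1;0.007 0 0 1 0 0 -1;0.007 0 0 1 0 0 -1;0.003 0 0 0.5 0 0 -1"

```text
t: 23.0
position: [558.4, 31.1, 59.1]
eef_rot: [1.996, 0.409, -1.997]
force: [-2.9, -2.5, 7.2]
opening: 53.9
```

Run:
```python
from h import *
st()
```

```text
t 23.00 pos [558.4  31.1  59.1] jaw -66.7 tilt [ 0.    -0.003] open 53.9 F [-2.9 -2.5  7.2] M [-0.82  0.79  1.38] j7 -0.67
```

The moment about z jumped from 0.1 to 1.4 N m near the predicted -64.3°. That looks like the stop, so I test it with a small further turn.

Request:
move_arm:
  commands: "0 0 0 0.25 0 0 -1;0 0 0 0.25 0 0 -1;0 0 0 0 0 0 -1;0 0 0 0 0 0 -1;0 0 0 0 0 0 -1;0 0 0 0 0 0 -1;0 0 0 0 0 0 -1;0 0 0 0 0 0 -1;0 0 0 0 0 0 -1;0 0 0 0 0 0 -1"

```text
t: 24.25
position: [559.0, 31.5, 59.2]
eef_rot: [2.016, 0.38, -2.014]
force: [-2.4, -3.1, 6.7]
opening: 54.0
```

Run:
```python
from h import *
st()
```

```text
t 24.25 pos [559.   31.5  59.2] jaw -68.5 tilt [ 0.001 -0.003] open 54.0 F [-2.4 -3.1  6.7] M [-0.8   0.57  1.57] j7 -0.69
```

Torque holds at 1.6 N m, so the nut is at the stop. Next I open, rise and check.

Request:
move_arm:
  commands: "0 0 0 0 0 0 1;0 0 0 0 0 0 1;0 0 0 0 0 0 1;0 0 0 0 0 0 1;0 0 0 0 0 0 1;-1 0 0 0 0 0 1;-1 0 0 0 0 0 1;-1 0 0 0 0 0 1;-1 0 0 0 0 0 1;-1 0 0 0 0 0 1"

```text
t: 25.5
position: [558.0, 32.1, 184.4]
eef_rot: [2.021, 0.376, -2.021]
force: [0.4, -0.6, 1.1]
opening: 86.7
```

Request:
move_arm:
  commands: "-1 0 0 -1 0 0 1;0 0 0 0 0 0 1;0 0 0 0 0 0 1;0 0 0 0 0 0 1;0 0 0 0 0 0 1;0 0 0 0 0 0 1;0 0 0 0 0 0 1;0 0 0 0 0 0 1;0 0 0 0 0 0 1;0 0 0 0 0 0 1"

```text
t: 26.75
position: [558.2, 32.1, 208.6]
eef_rot: [1.979, 0.44, -1.979]
force: [0.2, 1.0, -0.4]
opening: 86.8
```

Run:
```python
from h import *
st()
c=robot.capture("wrist")
x,y=map(int,proj(c,[557,32,100])[0]);x0,y0=x-80,y-70;print(x0,y0)
f=c["frame"][y0:y0+120,x0:x0+160]
cv2.imwrite("pics/w4.png",cv2.resize(f[:,:,::-1],None,fx=5,fy=5,interpolation=cv2.INTER_CUBIC))
```

```text
t 26.75 pos [558.2  32.1 208.6] jaw -64.9 tilt [0. 0.] open 86.8 F [ 0.2  1.  -0.4] M [-0.09  0.15  0.03] j7 -0.81
238 127
```

View pics/w4.png

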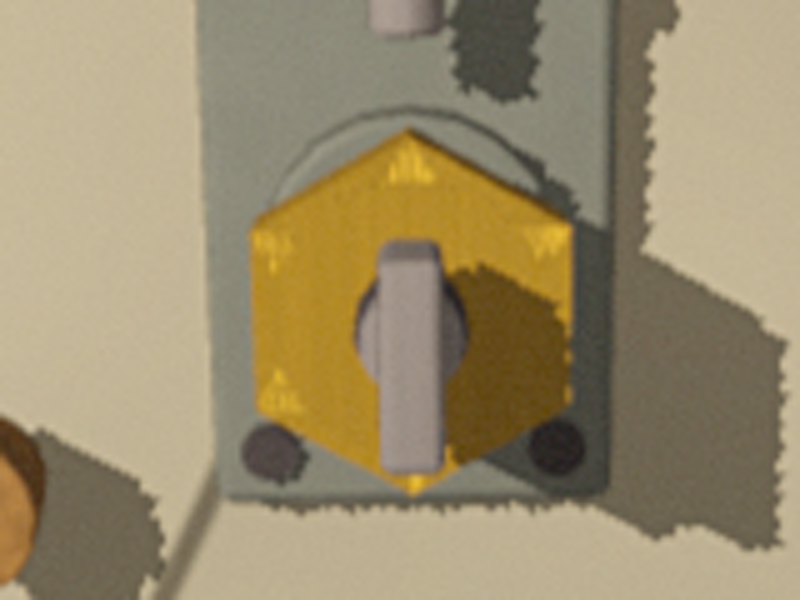

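The nut flats are now square to the rod (symmetric about crop x≈411, the fully-down angle). The tab (x 381–441) is still in line with the rod, and the gripper is clear. Handing in.

```bash
python3 -c "
from h import *
print(robot.hand_in())"
```

```text
the job is handed in; nothing more can be done
None
```

I set the tab in line with the pendulum rod, ran the jam nut down until it stopped against the bush, and handed the job in at about 27 s with the gripper open and clear.

- **Tab:** I turned the screw about 55° clockwise while the nut was still backed off. After release the tab measured 25.7°, the same as the rod; its two edges read 24.9° and 26.5°. In the last picture, after the nut was tightened, it still looked in line by eye.
- **Nut:** I turned it about 116° clockwise in one stroke. It stopped at the angle I predicted for fully down, give or take a couple of degrees. The moment there rose from 0.1 to 1.6 N m, and the last picture shows its flats parallel to the rod. I did not measure the nut's height separately.
- **Odd reading:** with the tab gripped, the fingers read 14–15 mm apart instead of 10. The tab still turned with the jaws, and the later measurement confirmed its angle, but I did not find out why.
- **Other objects:** I kept the arm clear of them, but did not measure their positions again at the end. The wrist force read 8 N or less at every check.

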